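# Check a filler's piston rod on the V-groove length gauge

### The arm

A 6-joint arm with a two-finger parallel gripper is mounted at the origin on the work surface. World frame = base frame: x ahead of the robot, y to its left, z up, the work surface at z = 0. Lengths are in m, angles in rad, forces in N, time in s.
With the tool pointing down it reaches from about 0.4 to 0.825 m from the base axis. Payload 7 kg.
Tool frame: the origin (TCP) lies at the very end of the fingers, on their centre line; the grasp point (between the pads) lies 19 mm behind it; z points along the fingers, y is the line along which they close (so a half turn about z gives the same grasp; the last joint's range is limited). The gripper opens to 88 mm and grips with 3 to 60 N. Pads are 19 mm wide; open, the fingers measure 130 mm over their backs; the gripper's body (78 mm by 193 mm) begins 47 mm behind the grasp point.
Start: joints at [-1.041, 0.359, 0.012, 0, -1.224, -0.288], TCP at [0.162, -0.655, 0.227] pointing down, gripper open.
Joint ranges: [-3.07, 3.07], [-1.43, 2.12], [-1.02, 1.25], [-3.03, 1.67], [-3.05, -0], [-3.03, 3.03]. Speed limits (rad/s): [2.39, 2.39, 3.01, 3.14, 3.14, 3.14].

### API

Orientations are given as a rotation vector (axis times angle).
In Python, from station import ctrl gives the robot as it stands.
- The arm moves only by the tool drive_tool, never from a script. Its argument "steps" is a list of rows, each a list of 7 numbers: the shift along the world's x, y, z normalised to -1 to 1, where 1 is 400 mm, then the turn, a rotation vector about the world's x, y, z normalised to -1 to 1, where 1 is pi/4 rad, then the opening, from 0 (shut) to 1 (fully open). In form: [[dx, dy, dz, wx, wy, wz, jaw], ...]. A call has 1 to 12 rows; each row is the pose to reach, as a shift and turn from the pose commanded when the call began; what a row does not reach only later rows make up. A row lasts 1/8 s, in which the tool goes at most 62.5 mm and 10.7 degrees, less where a joint would pass 70% of its speed; a pose out of reach is approached as far as the arm can. A call with a number of a shift or a turn outside -1 to 1 is refused whole. A call with a gripper value outside its range is refused whole. The fingers move at their own pace and stop on an object; the grip force is fixed at half the most. Time passes only in rows, so rows that repeat a pose let the fingers close. It gives the time, the measured TCP pose, the force, the opening and the grip force at its end, in the units of the state.
- ctrl.get_state(): the state, without advancing time (a new reading comes with each control period).
- ctrl.grab_frame(name): name is "scene" or "top"; returns the picture (400x640x3 uint8, red, green, blue); there is no depth.
- ctrl.calibration(name): a dict with "camera_matrix" (3x3 intrinsics, pixels), "k1" (the pictures are not rectified: a ray, as slopes to the right and down, at radius r is drawn at 1 + k1 r^2 times it, then the intrinsics apply), "extrinsics" (4x4, takes a point from camera to world coordinates). Camera axes: x right, y up, looking along -z (the intrinsics and any distortion apply to the point x, -y, -z); pixel columns grow to the right and rows downward; lengths in m; the calibration is good to about 2 mm. A picture is of the moment at which its call begins. calibration takes no time and is no camera call.
- ctrl.job_done(): hands the job in; it is judged then, once.
Trained networks look in the newest picture that a camera, given by its name, has taken for a name from the list of things; names that differ only in an ending like _2 or _b are one class to them, and where a whole thing is asked for, a point or a joint stands for the part that bears it (a point fixed in the world has none). Each returns a list of dicts, best first, with "score" (0 to 1); they miss things now and then, are a little off and sometimes report something else, mostly with a low value. They report only what shows in the picture. A call takes as long as a camera call. They do not tell look-alikes from the thing itself.
- ctrl.recognise(camera, target): "bbox" ([left, top, right, bottom] in pixels, round what is visible of it).
The state is a dict: "time": time; "joints": joint angles; "joint_vel": joint speeds; "tau": joint torques, N m; "tool_pos": TCP position; "ee_rot": TCP orientation; "wrist_force": force on the tool from outside, world axes, zero at the start; "wrist_torque": the same for the moment, N m; "finger_gap": finger opening in m; "gripper_force": force on a finger pad.
Only numpy, scipy, OpenCV 4.12 (cv2) and the standard library are available. Lean on these libraries where they do the work, as an engineer would, in place of code of your own. Each camera call takes 0.05 s, during which the arm holds its last target. There are 200 camera calls.

### The job

Lift the steel piston rod off its white stand and lay it in the V-groove of the blue length gauge at the groove's open end, well clear of the stop. Then slide it along the groove to the stop so that the brass feeler pin is pushed fully home, press it against the stop with a gentle, steady push of about 8 newtons for a second (never more than 25), and let go, leaving the rod seated there. Leave the other things on the bench where they are.

Things in the scene. Friction and masses are not known exactly. Their poses are not given: they have to be found in the camera images.
- rod_center (a point): centre of the loose polished steel piston rod: plain cylinder, 24 mm diameter, 120 mm long, two thin flush black bands, 0.29 to 0.55 kg, both ends alike. x along the rod; y, z turn as it rolls. It starts level on the white stand, its centre 41 mm above the bench.
- stand: white plastic parts stand, fixed, 130 x 80 mm. Origin under its middle on the bench, x along the rod lying on it (rod's centre within 6 mm of the middle). Two notched saddles, 35 mm high, carry the rod at 38 to 52 mm either side of the middle; between them is only the 10 mm base, so fingers fit there.
- cradle: blue and aluminium length gauge, fixed. Origin on the bench; x along the groove towards the stop, z up. 90-degree V-groove, 11 mm deep, from x = -130 mm (open end, free beyond) to x = +112 mm; flat lands beside it 42 mm above the bench, 48 mm over both. The rod lies in it at y = 0, axis 48 mm above the bench (6 mm above the lands). Sliding it takes about 1 to 6 N, different each time.
- stop: the gauge's red stop block, fixed, 18 x 56 mm, 72 mm high. Origin on the bench under its middle, 121 mm along the gauge's x. On the rod's axis a dark 18 mm screw stands out of it; its flat end is the rigid stop, 17 to 47 mm before this origin, set anew each time and not measured: feel for it. A 6 mm brass pin stands 6 mm out of the screw; its soft spring (0.7 N pressed flush) cannot move the rod.
- rod: the same piston rod as a body; origin and axes as point rod_center. It stays where it is let go in the groove.
- coupling_mid (a point): bystander: brass ring coupling, 44 mm across, 22 mm high; its centre.
- driver_mid (a point): bystander: screwdriver lying on the bench; its middle.
- beaker_mid (a point): bystander: clear plastic beaker, 80 mm across, 100 mm high; its centre.
- bottle_a_mid (a point): bystander: amber bottle, 70 mm across, 200 mm high; its centre.
- bottle_b_mid (a point): bystander: amber bottle, 70 mm across, 200 mm high; its centre.
- bottle_c_mid (a point): bystander: clear empty bottle, 70 mm across, 200 mm high; its centre.
- funnel_mid (a point): bystander: steel funnel standing mouth down, 110 mm across and high; 30 mm above the bench.
Mind the look-alikes: they are no part of the job. Of the things like the rod, leave any that is pink; of the rest the larger one is meant.

How it is judged:
On the way, in this order (a step that is already met when the one before it is completed fails the run):
1. the rod lies in the groove near its open end: its axis within 3 mm of the groove's axis, its centre at least 25 mm before the gauge's origin (z of rod_center in the frame of cradle between 0.045 and 0.051 m and y of rod_center in the frame of cradle between -0.003 and 0.003 m and angle between the x axis of rod_center and the x axis of cradle, either way round below 0.06 rad and x of rod_center in the frame of cradle below -0.025 m), for 0.2 s.
2. the rod slides along the groove, lying in it: its centre passes from 12 mm before to 6 mm beyond the gauge's origin (z of rod_center in the frame of cradle between 0.045 and 0.051 m and y of rod_center in the frame of cradle between -0.003 and 0.003 m and angle between the x axis of rod_center and the x axis of cradle, either way round below 0.06 rad and x of rod_center in the frame of cradle between -0.012 and 0.006 m).
3. lying in the groove, the rod is pressed on the stop with 3 to 20 N for half a second (z of rod_center in the frame of cradle between 0.045 and 0.051 m and y of rod_center in the frame of cradle between -0.003 and 0.003 m and angle between the x axis of rod_center and the x axis of cradle, either way round below 0.06 rad and contact force between rod and stop between 3 and 20 N), for 0.5 s.
At the end, for the whole second after the job is handed in: The rod lies at rest in the V-groove (axis within 3 mm and 0.06 rad of the groove's) and seated on the stop, keeping the feeler pin pushed in (at least 4.2 of its 6 mm, so that it bears on the rod with over 0.5 N) (z of rod_center in the frame of cradle between 0.045 and 0.051 m and y of rod_center in the frame of cradle between -0.003 and 0.003 m and angle between the x axis of rod_center and the x axis of cradle, either way round below 0.06 rad and contact force between rod and stop above 0.5 N and linear speed of rod below 0.01 m/s); the robot touches nothing.
It fails at once if the rod is pressed on the stop with more than 25 N (contact force between rod and stop above 25 N).
It fails at once if one of the other things on the bench is moved by more than 20 mm (distance of any of coupling_mid, driver_mid, beaker_mid, bottle_a_mid, bottle_b_mid, bottle_c_mid, funnel_mid from where it was at the start of the episode above 0.02 m).
It also fails if it takes over 72 s, if anything falls off the work surface, if the arm or the gripper's body presses on something with over 40 N, if the wrist force passes 120 N, or if a joint passes its speed limit or range.

## Working session

There is one attempt and no reset: what is moved stays moved. The work goes in short steps, Python scripts to look and compute and a tool call to move; the robot and the scene stay as the last step left them, time stands still between calls to the robot, and variables do not carry over. Pictures are saved under pics/ and viewed, at most 10 in all, crops included, and the job is handed in when it is done.

Besides the shell and the picture viewer there is one more tool, called after "Call:" by a JSON object that holds its "api" and its "payload". drive_tool: Moves the arm, as the interface text tells. Its arguments: {"type":"object","properties":{"steps":{"type":"array","items":{"type":"array","items":{"type":"number"}}}},"required":["steps"]}

```bash
mkdir -p pics
cat > h.py <<'E'
import numpy as np, cv2
from station import ctrl
def ray(cam,uv):
    c=ctrl.calibration(cam);K=np.array(c["camera_matrix"]);E=np.array(c["extrinsics"])
    k=c["k1"]
    p=cv2.undistortPoints(np.array([[uv]],float),K,np.array([k,0,0,0.]))[0,0]
    d=E[:3,:3]@np.array([p[0],-p[1],-1]);return E[:3,3],d/np.linalg.norm(d)
def onz(cam,uv,z):
    o,d=ray(cam,uv);return o+d*(z-o[2])/d[2]
def proj(cam,P):
    c=ctrl.calibration(cam);K=np.array(c["camera_matrix"]);E=np.linalg.inv(np.array(c["extrinsics"]))
    q=(E@np.append(P,1))[:3];s=np.array([q[0]/-q[2],-q[1]/-q[2]]);s=s*(1+c["k1"]*(s@s))
    return K[0,0]*s[0]+K[0,2],K[1,1]*s[1]+K[1,2]
E
python3 - <<'E'
from h import *
for n in("scene","top"):
    cv2.imwrite(f"pics/{n}0.png",ctrl.grab_frame(n)[:,:,::-1])
    c=ctrl.calibration(n);print(n,np.round(c["extrinsics"],3).tolist(),np.round(c["camera_matrix"],1).tolist(),c["k1"])
    for t in("rod","stand","cradle","stop"):
        for r in ctrl.recognise(n,t)[:4]:
            b=r["bbox"];print(n,t,round(r["score"],2),np.round(b),np.round(onz(n,[(b[0]+b[2])/2,(b[1]+b[3])/2],0.045),3))
s=ctrl.get_state();print({k:np.round(v,3) for k,v in s.items()})
E
```

```text
scene [[-0.83, -0.401, 0.388, 0.932], [0.558, -0.581, 0.592, 0.574], [-0.012, 0.708, 0.706, 0.718], [0.0, 0.0, 0.0, 1.0]] [[370.3, 0.0, 321.7], [0.0, 370.3, 193.3], [0.0, 0.0, 1.0]] -0.08493400512575303
scene rod 0.73 [320. 154. 351. 182.] [ 0.477 -0.049  0.045]
scene rod 0.72 [359. 148. 383. 168.] [ 0.369 -0.028  0.045]
scene rod 0.63 [375. 193. 401. 227.] [0.461 0.152 0.045]
scene stand 0.68 [308. 158. 356. 198.] [ 0.507 -0.023  0.045]
scene stand 0.21 [281. 280. 336. 339.] [0.764 0.264 0.045]
scene cradle 0.94 [260. 159. 332. 238.] [ 0.626 -0.012  0.045]
scene stop 0.63 [303. 202. 325. 236.] [0.626 0.071 0.045]
top [[0.029, 0.998, -0.061, 0.502], [-1.0, 0.029, -0.005, 0.05], [-0.003, 0.061, 0.998, 1.093], [0.0, 0.0, 0.0, 1.0]] [[381.2, 0.0, 316.0], [0.0, 381.2, 199.0], [0.0, 0.0, 1.0]] 0.017411751509608987
top rod 0.78 [264. 233. 312. 254.] [0.442 0.128 0.045]
top rod 0.74 [332. 231. 381. 238.] [ 0.471 -0.059  0.045]
top rod 0.53 [355. 264. 361. 299.] [ 0.345 -0.065  0.045]
top stand 0.82 [334. 218. 380. 247.] [ 0.476 -0.06   0.045]
top stand 0.75 [294. 167. 327. 190.] [0.623 0.072 0.045]
top cradle 0.86 [297. 164. 405. 206.] [ 0.608 -0.04   0.045]
top cradle 0.64 [294. 166. 327. 191.] [0.622 0.072 0.045]
{'time': np.float64(0.5), 'joints': array([-1.041,  0.359,  0.012, -0.   , -1.224, -0.288]), 'joint_vel': array([-0.   , -0.001,  0.001, -0.001, -0.001,  0.001]), 'tau': array([ 0.0000e+00, -5.8180e+01,  2.9307e+01,  6.9970e+00,  1.2000e-02,
       -0.0000e+00]), 'tool_pos': array([ 0.162, -0.655,  0.227]), 'ee_rot': array([-0.379,  3.119,  0.   ]), 'wrist_force': array([-0.437,  0.277, -0.337]), 'wrist_torque': array([ 0.008, -0.071, -0.045]), 'gripper_force': np.float64(0.0), 'finger_gap': np.float64(0.087)}
```

View pics/top0.png

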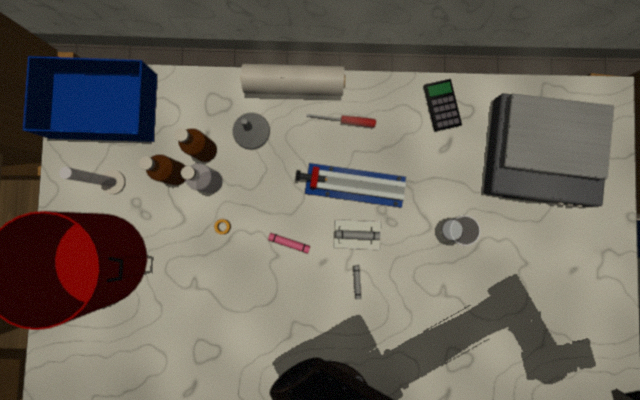

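View pics/scene0.png

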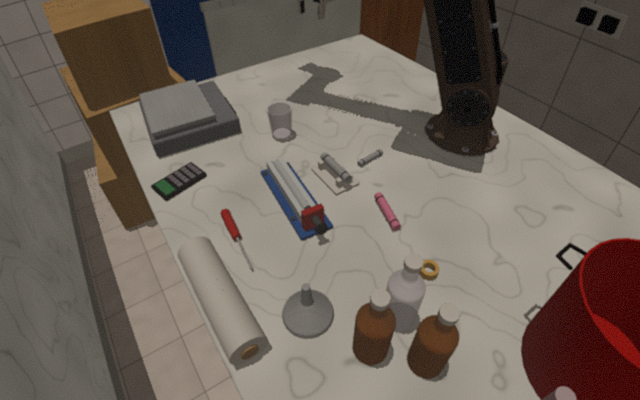

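The rod meant is the steel one on the white stand, at top (357,235). The gauge runs from the red stop at (315,178) to its open end at (405,190). The pink rod at (290,243) and the small grey rod at (357,282) are look-alikes. I'll zoom in for precise axes.

Run:
```python
import cv2
i=cv2.imread("pics/top0.png")[155:255,285:425]
cv2.imwrite("pics/c1.png",cv2.resize(i,None,fx=5.5,fy=5.5,interpolation=cv2.INTER_CUBIC))
i=cv2.imread("pics/scene0.png")[140:250,250:390]
cv2.imwrite("pics/c2.png",cv2.resize(i,None,fx=5.4,fy=5.4,interpolation=cv2.INTER_CUBIC))
```

```text
(no output)
```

View pics/c1.png

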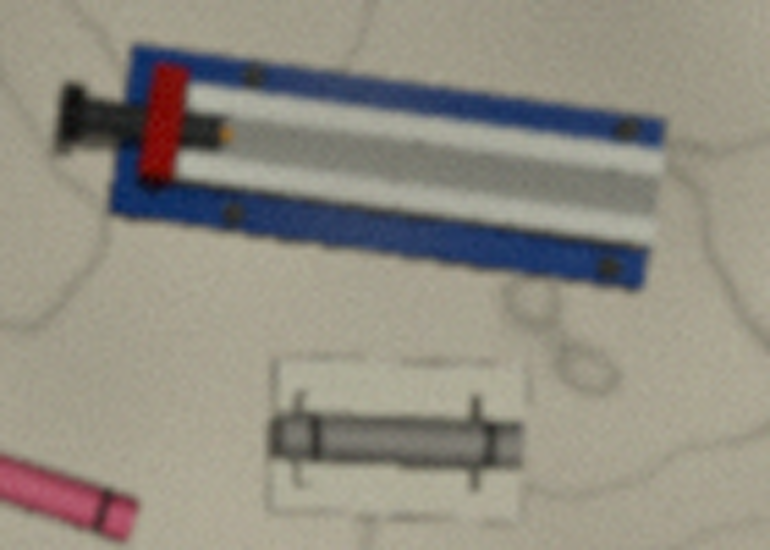

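View pics/c2.png

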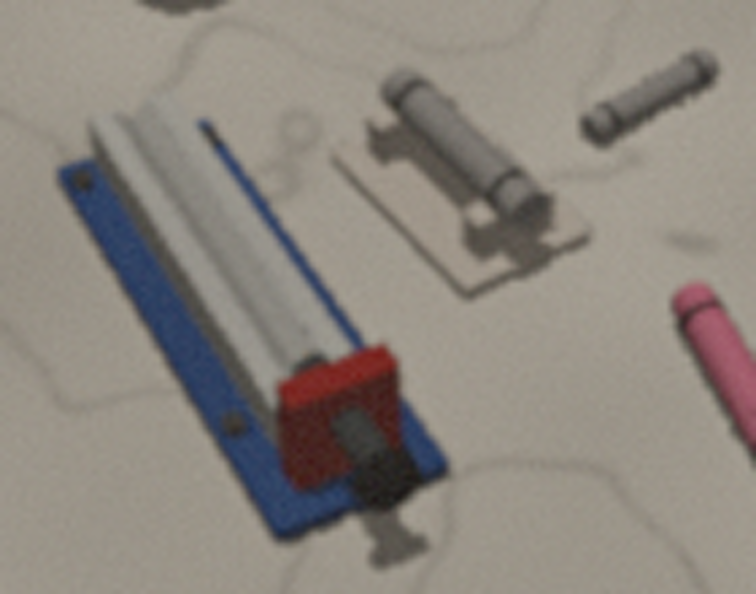

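The crops show three things I need, in crop pixels:
- **Rod axis:** (272,437) to (522,444).
- **Groove centreline:** about (228,139) to (657,195), where the right point is the open end.
- **Screw face:** near (222,132).

Run:
```python
from h import *
f=lambda x,y:(285+(x+.5)/5.5-.5,155+(y+.5)/5.5-.5)
g=lambda x,y:(250+(x+.5)/5.4-.5,140+(y+.5)/5.4-.5)
P=lambda a,z:onz("top",f(*a),z)
a,b=P((272,437),.041),P((522,444),.041)
print("rod",a,b,(a+b)/2,np.linalg.norm(a-b),np.degrees(np.arctan2(*(a-b)[[1,0]])))
for l,r in(((228,139),(657,195)),((185,132),(657,196)),((190,82),(665,146)),((180,182),(648,246))):
    a,b=P(l,.042),P(r,.042);d=(a-b)/np.linalg.norm(a-b)
    print("groove",a,b,"origin",b+.13*d,np.degrees(np.arctan2(d[1],d[0])))
print("screw",P((222,132),.048))
# scene check: rod ends
a,b=onz("scene",g(402,88),.041),onz("scene",g(527,203),.041);print("scene rod",a,b,(a+b)/2)
```

```text
rod [0.47138551 0.00263391 0.041     ] [ 0.47163338 -0.12217689  0.041     ] [ 0.47150945 -0.05977149  0.041     ] 0.12481104802816112 90.11378580965913
groove [0.62025133 0.0287941  0.042     ] [ 0.59821941 -0.18728166  0.042     ] origin [ 0.61140634 -0.05795221  0.042     ] 84.17802061394542
groove [0.62316483 0.05054849 0.042     ] [ 0.59771565 -0.1872895   0.042     ] origin [ 0.61154698 -0.05802739  0.042     ] 83.89246491468215
groove [0.64858328 0.04876419 0.042     ] [ 0.62305395 -0.19090468  0.042     ] origin [ 0.63682355 -0.06163597  0.042     ] 83.91982901952616
groove [0.59781666 0.05232788 0.042     ] [ 0.57243255 -0.18317953  0.042     ] origin [ 0.58636388 -0.05392815  0.042     ] 83.84813733019136
screw [0.62301327 0.03201715 0.048     ]
scene rod [ 0.46905342 -0.1163609   0.041     ] [ 0.46865188 -0.00558346  0.041     ] [ 0.46885265 -0.06097218  0.041     ]
```

Call:
{"api": "drive_tool", "payload": {"steps": [[0.4, 0.75, 0, 0, 0, 1.0, 0.7], [0.4, 0.75, 0, 0, 0, 1.0, 0.7], [0.4, 0.75, 0, 0, 0, 1.0, 0.7], [0.4, 0.75, 0, 0, 0, 1.0, 0.7], [0.4, 0.75, 0, 0, 0, 1.0, 0.7], [0.4, 0.75, 0, 0, 0, 1.0, 0.7], [0.4, 0.75, 0, 0, 0, 1.0, 0.7]]}}

```text
time: 1.38
tool_pos: [0.3226, -0.3539, 0.2272]
ee_rot: [-1.547, 2.733, -0.002]
wrist_force: [0.5, 0.5, 0.6]
finger_gap: 0.0613
gripper_force: 0.0
```

Call:
{"api": "drive_tool", "payload": {"steps": [[0.3725, 0.7375, -0.25, 0, 0, 0.693, 0.7], [0.3725, 0.7375, -0.25, 0, 0, 0.693, 0.7], [0.3725, 0.7375, -0.25, 0, 0, 0.693, 0.7], [0.3725, 0.7375, -0.25, 0, 0, 0.693, 0.7], [0.3725, 0.7375, -0.25, 0, 0, 0.693, 0.7], [0.3725, 0.7375, -0.25, 0, 0, 0.693, 0.7], [0.3725, 0.7375, -0.25, 0, 0, 0.693, 0.7], [0.3725, 0.7375, -0.25, 0, 0, 0.693, 0.7]]}}

```text
time: 2.38
tool_pos: [0.4705, -0.0609, 0.1265]
ee_rot: [2.222, -2.221, -0.0]
wrist_force: [-0.7, -0.7, -0.0]
finger_gap: 0.0613
gripper_force: 0.0
```

Run:
```python
from h import *
i=ctrl.grab_frame("top")[150:260,280:420,::-1];j=ctrl.grab_frame("scene")[100:210,270:410,::-1]
cv2.imwrite("pics/c3.png",cv2.resize(np.hstack([i,j]),None,fx=2.85,fy=2.85,interpolation=cv2.INTER_CUBIC))
s=ctrl.get_state();r=s["ee_rot"];print(s["time"],s["tool_pos"],r,2*np.degrees(np.arctan2(r[1],r[0]))-90,s["wrist_force"],s["joints"])
```

```text
2.475 [ 0.4704322  -0.0612657   0.12681548] [-2.22059615e+00  2.22195735e+00 -2.94325922e-04] 179.9648888826248 [ 0.63294506 -0.45361995 -0.21794529] [ 2.86751587e-01  1.21596787e-01 -5.57303048e-01  6.85432263e-05
 -8.91602452e-01 -2.87407441e-01]
```

View pics/c3.png

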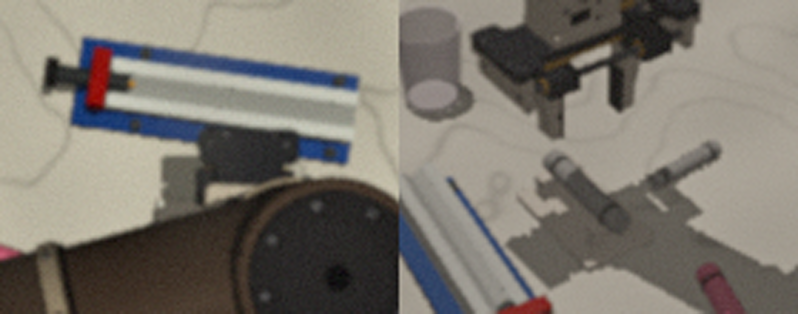

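The fingers straddle the rod, in line with it in both views. I'll descend and grip.

Call:
{"api": "drive_tool", "payload": {"steps": [[0, 0, -0.11, 0, 0, 0, 0.7], [0, 0, -0.17, 0, 0, 0, 0.7], [0, 0, -0.21, 0, 0, 0, 0.7], [0, 0, -0.2235, 0, 0, 0, 0.7], [0, 0, -0.2235, 0, 0, 0, 0.7], [0, 0, -0.2235, 0, 0, 0, 0], [0, 0, -0.2235, 0, 0, 0, 0], [0, 0, -0.2235, 0, 0, 0, 0], [0, 0, -0.2235, 0, 0, 0, 0], [0, 0, -0.2235, 0, 0, 0, 0], [0, 0, -0.2235, 0, 0, 0, 0]]}}

```text
time: 3.85
tool_pos: [0.4704, -0.0603, 0.0372]
ee_rot: [2.222, -2.221, -0.0]
wrist_force: [-1.6, 1.2, 3.9]
finger_gap: 0.0233
gripper_force: 30.0
```

Call:
{"api": "drive_tool", "payload": {"steps": [[0, 0, 0.05, 0, 0, 0, 0], [0, 0, 0.15, 0, 0, 0, 0], [0, 0, 0.2, 0, 0, 0, 0], [0, 0, 0.2, 0, 0, 0, 0], [0, 0, 0.2, 0, 0, 0, 0]]}}

```text
time: 4.47
tool_pos: [0.4697, -0.0604, 0.1159]
ee_rot: [2.221, -2.22, -0.002]
wrist_force: [0.5, -0.7, -3.5]
finger_gap: 0.0231
gripper_force: 30.0
```

Run:
```python
from h import *
i=ctrl.grab_frame("top")[150:260,280:420,::-1];j=ctrl.grab_frame("scene")[100:210,270:410,::-1]
cv2.imwrite("pics/c4.png",cv2.resize(np.hstack([i,j]),None,fx=2.85,fy=2.85,interpolation=cv2.INTER_CUBIC))
s=ctrl.get_state();print(s["time"],s["tool_pos"],s["wrist_force"],s["wrist_torque"],s["finger_gap"])
```

```text
4.575 [ 0.46964997 -0.06051244  0.11579431] [ 0.33739636 -0.27060281 -3.63738001] [ 0.05998951  0.1108945  -0.02765131] 0.023128304336941092
```

View pics/c4.png

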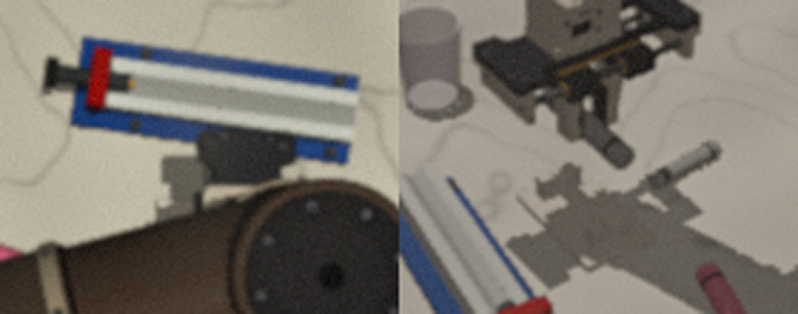

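Call:
{"api": "drive_tool", "payload": {"steps": [[0.12, -0.05, 0, 0, 0, -0.05, 0], [0.24, -0.11, 0, 0, 0, -0.1, 0], [0.3345, -0.148, -0.03, 0, 0, -0.1356, 0], [0.3345, -0.148, -0.1, 0, 0, -0.1356, 0], [0.3345, -0.148, -0.1, 0, 0, -0.1356, 0], [0.3345, -0.148, -0.1, 0, 0, -0.1356, 0], [0.3345, -0.148, -0.1, 0, 0, -0.1356, 0]]}}

```text
time: 5.45
tool_pos: [0.6049, -0.1193, 0.0784]
ee_rot: [-2.101, 2.334, -0.002]
wrist_force: [0.4, -0.1, -2.6]
finger_gap: 0.0229
gripper_force: 30.0
```

Run:
```python
from h import *
i=ctrl.grab_frame("top")[150:240,280:420,::-1];j=ctrl.grab_frame("scene")[140:230,230:370,::-1]
cv2.imwrite("pics/c5.png",cv2.resize(np.vstack([i,j])[:,:],None,fx=3.3,fy=3.3,interpolation=cv2.INTER_CUBIC))
s=ctrl.get_state();r=s["ee_rot"];print(s["time"],s["tool_pos"],2*np.degrees(np.arctan2(r[1],r[0]))-90,s["wrist_force"],s["wrist_torque"],s["finger_gap"])
```

```text
5.55 [ 0.60484249 -0.11926987  0.07842693] 173.9665754997418 [ 0.2657037   0.45913181 -3.03357601] [ 0.03186784  0.05043618 -0.02919291] 0.02295414496758274
```

View pics/c5.png

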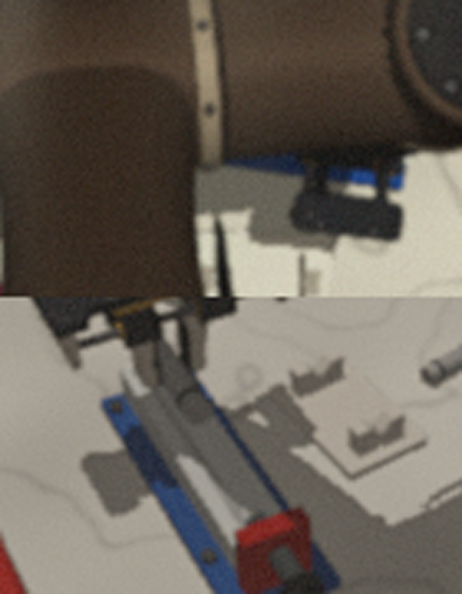

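Call:
{"api": "drive_tool", "payload": {"steps": [[0, 0, -0.04, 0, 0, 0, 0], [0, 0, -0.06, 0, 0, 0, 0], [0, 0, -0.07, 0, 0, 0, 0], [0, 0, -0.077, 0, 0, 0, 0], [0, 0, -0.077, 0, 0, 0, 0], [0, 0, -0.077, 0, 0, 0, 0]]}}

```text
time: 6.3
tool_pos: [0.6046, -0.1196, 0.0466]
ee_rot: [-2.101, 2.336, -0.0]
wrist_force: [0.8, 0.6, -2.3]
finger_gap: 0.0231
gripper_force: 30.0
```

Call:
{"api": "drive_tool", "payload": {"steps": [[0, 0, -0.002, 0, 0, 0, 0], [0, 0, -0.003, 0, 0, 0, 0], [0, 0, -0.003, 0, 0, 0, 0], [0, 0, -0.003, 0, 0, 0, 0]]}}

```text
time: 6.8
tool_pos: [0.6044, -0.1195, 0.0452]
ee_rot: [-2.101, 2.336, 0.0]
wrist_force: [-0.5, 0.7, -3.4]
finger_gap: 0.0233
gripper_force: 30.0
```

Call:
{"api": "drive_tool", "payload": {"steps": [[0, 0, -0.001, 0, 0, 0, 0], [0, 0, -0.002, 0, 0, 0, 0], [0, 0, -0.002, 0, 0, 0, 0], [0, 0, -0.002, 0, 0, 0, 0]]}}

```text
time: 7.3
tool_pos: [0.6044, -0.1196, 0.0451]
ee_rot: [-2.101, 2.335, -0.001]
wrist_force: [-3.5, 1.2, 5.7]
finger_gap: 0.0234
gripper_force: 30.0
```

Contact with both walls. I'll release, then lift.

Call:
{"api": "drive_tool", "payload": {"steps": [[0, 0, 0, 0, 0, 0, 0.3], [0, 0, 0, 0, 0, 0, 0.5], [0, 0, 0, 0, 0, 0, 0.5], [0, 0, 0, 0, 0, 0, 0.5], [0, 0, 0.02, 0, 0, 0, 0.5], [0, 0, 0.1, 0, 0, 0, 0.5], [0, 0, 0.1, 0, 0, 0, 0.5]]}}

```text
time: 8.18
tool_pos: [0.6065, -0.1196, 0.0875]
ee_rot: [-2.099, 2.332, -0.006]
wrist_force: [0.3, 0.4, -0.2]
finger_gap: 0.0441
gripper_force: 0.0
```

Call:
{"api": "drive_tool", "payload": {"steps": [[-0.01, -0.1, 0.03, 0, 0, 0, 0], [-0.0215, -0.2, 0.03, 0, 0, 0, 0], [-0.0235, -0.22, 0, 0, 0, 0, 0], [-0.0235, -0.22, 0, 0, 0, 0, 0], [-0.0235, -0.22, 0, 0, 0, 0, 0], [-0.0235, -0.22, 0, 0, 0, 0, 0], [-0.0235, -0.22, 0, 0, 0, 0, 0]]}}

```text
time: 9.05
tool_pos: [0.5953, -0.2069, 0.0846]
ee_rot: [-2.102, 2.335, -0.0]
wrist_force: [0.4, -0.4, -0.2]
finger_gap: 0.0003
gripper_force: 0.0
```

Run:
```python
from h import *
j=ctrl.grab_frame("scene");b=ctrl.recognise("scene","rod");print([(round(r["score"],2),np.round(r["bbox"])) for r in b])
cv2.imwrite("pics/c6.png",cv2.resize(j[110:240,230:370,::-1],None,fx=4.5,fy=4.5,interpolation=cv2.INTER_CUBIC))
s=ctrl.get_state();r=s["ee_rot"];print(s["time"],s["tool_pos"],2*np.degrees(np.arctan2(r[1],r[0]))-90,s["wrist_force"],s["finger_gap"])
```

```text
[(0.77, array([376., 193., 399., 228.])), (0.63, array([272., 158., 298., 188.])), (0.54, array([357., 152., 384., 168.]))]
9.15 [ 0.59521986 -0.20711372  0.08455582] 173.97355457470638 [ 0.49268518  0.69916317 -1.20663987] 0.0004747896339704879
```

View pics/c6.png

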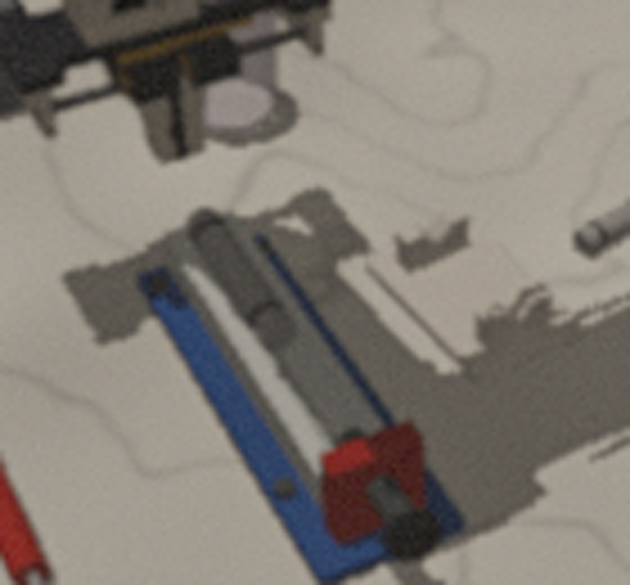

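The rod lies in the groove at the open end, with the closed fingers behind it. I'll lower the fingers and start the push.

Call:
{"api": "drive_tool", "payload": {"steps": [[0, 0, -0.05, 0, 0, 0, 0], [0, 0, -0.085, 0, 0, 0, 0], [0, 0, -0.098, 0, 0, 0, 0], [0, 0, -0.098, 0, 0, 0, 0], [0.0013, 0.0124, -0.098, 0, 0, 0, 0], [0.0027, 0.0249, -0.098, 0, 0, 0, 0], [0.0037, 0.0348, -0.098, 0, 0, 0, 0], [0.0048, 0.0447, -0.098, 0, 0, 0, 0], [0.0059, 0.0547, -0.098, 0, 0, 0, 0], [0.0069, 0.0646, -0.098, 0, 0, 0, 0], [0.008, 0.0746, -0.098, 0, 0, 0, 0]]}}

```text
time: 10.52
tool_pos: [0.5984, -0.1778, 0.0454]
ee_rot: [-2.101, 2.336, -0.001]
wrist_force: [1.0, -4.8, 1.8]
finger_gap: 0.0004
gripper_force: 2.5
```

Call:
{"api": "drive_tool", "payload": {"steps": [[0.0013, 0.0124, 0, 0, 0, 0, 0], [0.0027, 0.0249, 0, 0, 0, 0, 0], [0.004, 0.0373, 0, 0, 0, 0, 0], [0.0053, 0.0497, 0, 0, 0, 0, 0], [0.0066, 0.0621, 0, 0, 0, 0, 0], [0.008, 0.0746, 0, 0, 0, 0, 0], [0.0093, 0.087, 0, 0, 0, 0, 0], [0.0106, 0.0994, 0, 0, 0, 0, 0], [0.012, 0.1119, 0, 0, 0, 0, 0], [0.0133, 0.1243, 0, 0, 0, 0, 0], [0.0144, 0.1343, 0, 0, 0, 0, 0], [0.0144, 0.1343, 0, 0, 0, 0, 0]]}}

```text
time: 12.02
tool_pos: [0.6042, -0.1234, 0.0452]
ee_rot: [-2.101, 2.335, 0.0]
wrist_force: [0.6, -1.0, 0.7]
finger_gap: 0.0007
gripper_force: 0.5
```

Run:
```python
from h import *
j=ctrl.grab_frame("scene");t=ctrl.grab_frame("top")
cv2.imwrite("pics/c7.png",cv2.resize(np.hstack([j[130:250,240:360,::-1],t[120:240,280:400,::-1]]),None,fx=3.3,fy=3.3,interpolation=cv2.INTER_CUBIC))
s=ctrl.get_state();print(s["time"],s["tool_pos"],s["wrist_force"],(s["tool_pos"][1]+.058)/.9943+.0695)
```

```text
12.125 [ 0.60351115 -0.12342493  0.04482747] [ 0.34154276 -1.55165383  0.14294152] 0.003700013678809261
```

View pics/c7.png

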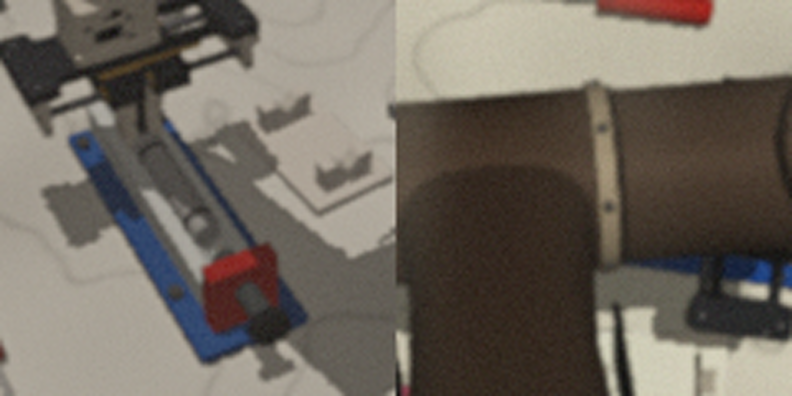

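Call:
{"api": "drive_tool", "payload": {"steps": [[0.0008, 0.0075, 0, 0, 0, 0, 0], [0.0016, 0.0149, 0, 0, 0, 0, 0], [0.0024, 0.0224, 0, 0, 0, 0, 0], [0.0032, 0.0298, 0, 0, 0, 0, 0], [0.0037, 0.0348, 0, 0, 0, 0, 0], [0.004, 0.0373, 0, 0, 0, 0, 0], [0.004, 0.0373, 0, 0, 0, 0, 0]]}}

```text
time: 13.0
tool_pos: [0.6054, -0.1089, 0.0451]
ee_rot: [2.101, -2.336, -0.0]
wrist_force: [-1.7, -0.5, -0.1]
finger_gap: 0.0002
gripper_force: 0.7
```

Call:
{"api": "drive_tool", "payload": {"steps": [[0.0003, 0.0025, 0, 0, 0, 0, 0], [0.0005, 0.005, 0, 0, 0, 0, 0], [0.0008, 0.0075, 0, 0, 0, 0, 0], [0.001, 0.0099, 0, 0, 0, 0, 0]]}}

```text
time: 13.5
tool_pos: [0.606, -0.1051, 0.0452]
ee_rot: [-2.101, 2.336, -0.0]
wrist_force: [-1.0, -1.9, -0.0]
finger_gap: 0.0002
gripper_force: 1.5
```

Call:
{"api": "drive_tool", "payload": {"steps": [[0.0001, 0.0012, 0, 0, 0, 0, 0], [0.0002, 0.0022, 0, 0, 0, 0, 0], [0.0002, 0.0022, 0, 0, 0, 0, 0]]}}

```text
time: 13.88
tool_pos: [0.6061, -0.1041, 0.0452]
ee_rot: [-2.101, 2.336, 0.0]
wrist_force: [-0.8, -2.3, 0.2]
finger_gap: 0.0003
gripper_force: 1.3
```

Call:
{"api": "drive_tool", "payload": {"steps": [[0.0001, 0.0012, 0, 0, 0, 0, 0], [0.0002, 0.0022, 0, 0, 0, 0, 0], [0.0002, 0.0022, 0, 0, 0, 0, 0]]}}

```text
time: 14.25
tool_pos: [0.6061, -0.1033, 0.0452]
ee_rot: [-2.101, 2.336, 0.0]
wrist_force: [-1.8, -2.5, 0.4]
finger_gap: 0.0006
gripper_force: 1.3
```

Call:
{"api": "drive_tool", "payload": {"steps": [[0.0001, 0.0012, 0, 0, 0, 0, 0], [0.0003, 0.0025, 0, 0, 0, 0, 0], [0.0003, 0.0025, 0, 0, 0, 0, 0]]}}

```text
time: 14.62
tool_pos: [0.6063, -0.1023, 0.0452]
ee_rot: [-2.101, 2.336, -0.0]
wrist_force: [-1.6, -1.9, -1.5]
finger_gap: 0.0007
gripper_force: 1.3
```

Call:
{"api": "drive_tool", "payload": {"steps": [[0.0001, 0.0012, 0, 0, 0, 0, 0], [0.0003, 0.0025, 0, 0, 0, 0, 0], [0.0003, 0.0025, 0, 0, 0, 0, 0]]}}

```text
time: 15.0
tool_pos: [0.6064, -0.1013, 0.0451]
ee_rot: [-2.101, 2.336, 0.0]
wrist_force: [-1.3, -2.2, -0.2]
finger_gap: 0.0003
gripper_force: 1.3
```

Call:
{"api": "drive_tool", "payload": {"steps": [[0.0001, 0.0012, 0, 0, 0, 0, 0], [0.0003, 0.0025, 0, 0, 0, 0, 0], [0.0003, 0.0025, 0, 0, 0, 0, 0]]}}

```text
time: 15.38
tool_pos: [0.6065, -0.1003, 0.0451]
ee_rot: [2.101, -2.336, -0.0]
wrist_force: [-1.1, -2.6, -0.5]
finger_gap: 0.0005
gripper_force: 1.4
```

Call:
{"api": "drive_tool", "payload": {"steps": [[0.0001, 0.0012, 0, 0, 0, 0, 0], [0.0003, 0.0025, 0, 0, 0, 0, 0], [0.0003, 0.0025, 0, 0, 0, 0, 0]]}}

```text
time: 15.75
tool_pos: [0.6066, -0.0993, 0.0452]
ee_rot: [-2.101, 2.336, 0.0]
wrist_force: [-0.3, -2.1, -1.0]
finger_gap: 0.0003
gripper_force: 1.5
```

Call:
{"api": "drive_tool", "payload": {"steps": [[0.0001, 0.0012, 0, 0, 0, 0, 0], [0.0003, 0.0025, 0, 0, 0, 0, 0], [0.0003, 0.0025, 0, 0, 0, 0, 0]]}}

```text
time: 16.12
tool_pos: [0.6067, -0.0983, 0.0452]
ee_rot: [-2.101, 2.336, -0.0]
wrist_force: [-1.7, -3.8, -0.6]
finger_gap: 0.0003
gripper_force: 1.5
```

Call:
{"api": "drive_tool", "payload": {"steps": [[0.0001, 0.0012, 0, 0, 0, 0, 0], [0.0003, 0.0025, 0, 0, 0, 0, 0], [0.0003, 0.0025, 0, 0, 0, 0, 0]]}}

```text
time: 16.5
tool_pos: [0.6068, -0.0973, 0.0452]
ee_rot: [2.101, -2.336, -0.0]
wrist_force: [-0.7, -3.2, -0.9]
finger_gap: 0.0004
gripper_force: 1.7
```

Call:
{"api": "drive_tool", "payload": {"steps": [[0.0001, 0.0012, 0, 0, 0, 0, 0], [0.0003, 0.0025, 0, 0, 0, 0, 0], [0.0003, 0.0025, 0, 0, 0, 0, 0]]}}

```text
time: 16.88
tool_pos: [0.6068, -0.0972, 0.0451]
ee_rot: [2.1, -2.335, 0.001]
wrist_force: [-0.3, -8.4, -1.6]
finger_gap: 0.0003
gripper_force: 4.1
```

Stop felt: about 8.4 N at the wrist, of which about 2.3 N is sliding friction. I'll add 0.3 mm and hold.

Call:
{"api": "drive_tool", "payload": {"steps": [[0.0001, 0.0008, 0, 0, 0, 0, 0], [0.0001, 0.0008, 0, 0, 0, 0, 0], [0.0001, 0.0008, 0, 0, 0, 0, 0], [0.0001, 0.0008, 0, 0, 0, 0, 0], [0.0001, 0.0008, 0, 0, 0, 0, 0], [0.0001, 0.0008, 0, 0, 0, 0, 0], [0.0001, 0.0008, 0, 0, 0, 0, 0], [0.0001, 0.0008, 0, 0, 0, 0, 0], [0.0001, 0.0008, 0, 0, 0, 0, 0], [0.0001, 0.0008, 0, 0, 0, 0, 0]]}}

```text
time: 18.12
tool_pos: [0.6067, -0.0972, 0.0451]
ee_rot: [2.1, -2.335, 0.001]
wrist_force: [-0.1, -9.6, -0.2]
finger_gap: 0.0007
gripper_force: 4.7
```

Pressed steadily at 9.6 N (about 7 N on the stop). I'll back straight off along the groove, then lift.

Call:
{"api": "drive_tool", "payload": {"steps": [[-0.0003, -0.0025, 0, 0, 0, 0, 0], [-0.0007, -0.007, 0, 0, 0, 0, 0], [-0.0027, -0.025, 0, 0, 0, 0, 0], [-0.0053, -0.05, 0, 0, 0, 0, 0], [-0.0053, -0.05, 0.1, 0, 0, 0, 0], [-0.0107, -0.25, 0.3, 0, 0, 0, 0], [-0.0107, -0.35, 0.3, 0, 0, 0, 0], [-0.0107, -0.35, 0.3, 0, 0, 0, 0], [-0.0107, -0.35, 0.3, 0, 0, 0, 0]]}}

```text
time: 19.25
tool_pos: [0.6025, -0.2376, 0.1655]
ee_rot: [-2.097, 2.338, -0.001]
wrist_force: [0.7, 0.6, -0.6]
finger_gap: 0.0004
gripper_force: 0.0
```

Run:
```python
from h import *
j=ctrl.grab_frame("scene");t=ctrl.grab_frame("top")
cv2.imwrite("pics/c8.png",cv2.resize(np.hstack([j[130:250,240:360,::-1],t[120:240,280:400,::-1]]),None,fx=3.3,fy=3.3,interpolation=cv2.INTER_CUBIC))
s=ctrl.get_state();print(s["time"],s["tool_pos"],s["wrist_force"])
```

```text
19.35 [ 0.60211446 -0.2356981   0.16419734] [ 0.12104803 -0.22705239 -1.24796355]
```

View pics/c8.png

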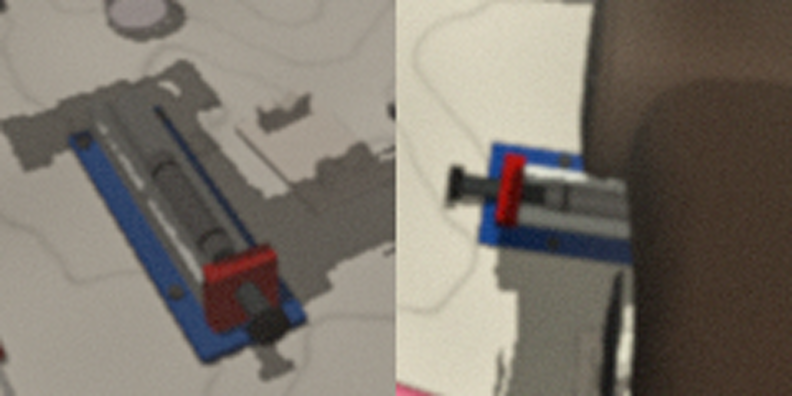

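The rod lies in the groove seated against the screw (right view, x≈545), no pin is visible, and the arm is clear.

```bash
python3 -c "
from station import ctrl
print(ctrl.job_done())"
```

```text
the job is handed in; nothing more can be done
None
```

I handed the job in at about 19 s: the rod is in the groove against the stop, pressed there for over a second at about 7 N (9.6 N at the wrist less sliding friction), with the arm backed clear; no verdict was returned.

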